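# Fit the riser tube into the bench-top water filter

## Robot

A 6-joint arm with a two-finger parallel gripper is mounted at the origin on the work surface. World frame = base frame: x ahead of the robot, y to its left, z up, the work surface at z = 0. Lengths are in m, angles in rad, forces in N, time in s.
With the tool pointing down it reaches from about 0.375 to 0.9 m from the base axis. Payload 3.1 kg.
Tool frame: the origin (TCP) lies at the very end of the fingers, on their centre line; the grasp point (between the pads) lies 19 mm behind it (grip_depth is the distance from the TCP to the grasp point, in m); z points along the fingers, y is the line along which they close (so a half turn about z gives the same grasp; the last joint's range is limited). The gripper opens to 85 mm and grips with 20 to 120 N. Pads are 22 mm wide; open, the fingers measure 114 mm over their backs; the gripper's body (76 mm by 85 mm) begins 54 mm behind the grasp point. The pads swing forward as they close: fully open they stand 13 mm farther back than shut.
Start: joints at [-1.486, 0.527, 1.433, -0, 1.181, -0.178], TCP at [0.163, -0.603, 0.231] pointing down, gripper open.
Joint ranges: [-3.08, 3.08], [-0.75, 2.2], [0.22, 2.44], [-1.43, 4.57], [0, 2.65], [-2.85, 2.85]. Speed limits (rad/s): [2.79, 2.79, 3.14, 3.14, 3.14, 3.14].

## Interface

Orientations are given as a unit quaternion [x, y, z, w].
In Python, from station import * gives the robot as it stands.
- The arm moves only by the tool apply_moves, never from a script. Its argument "plan" is a list of rows, each a list of 7 numbers: the shift along the tool's x, y, z in m, then the turn, a rotation vector about the tool's x, y, z in rad, then the gripper command: -1 is fully open, 1 is shut, values between are in proportion. In form: [[dx, dy, dz, wx, wy, wz, jaw], ...]. A call has 1 to 8 rows; each row shifts and turns the commanded pose from where the row before left it, along the tool's axes as they then stand; what a row does not reach is not made up. A row lasts 1/8 s, in which the tool goes at most 62.5 mm and 10.7 degrees, less where a joint would pass 70% of its speed; a pose out of reach is approached as far as the arm can. A call is refused whole if a number of a shift passes 0.0625 or a number of a turn 0.188, either way. A call with a gripper value outside its range is refused whole. The fingers move at their own pace and stop on an object; "force" is the grip in N (left out, the last holds). Time passes only in rows, so rows that do not move let the fingers close. It gives the time, the measured TCP pose, the force, the opening and the grip force at its end, in the units of the state.
- sense(): the state, without advancing time (a new reading comes with each control period).
- snapshot(name): name is "scene" or "top"; returns the picture (384x512x3 uint8, red, green, blue); there is no depth.
- calibration(name): a dict with "camera_matrix" (3x3 intrinsics, pixels), "R" (3x3) and "t" (3): a world point X has camera coordinates R X + t. Camera axes: x right, y down, z forward; pixel columns grow to the right and rows downward; lengths in m; the calibration is good to about 2 mm. A picture is of the moment at which its call begins. calibration takes no time and is no camera call.
- sign_off(): hands the job in; it is judged then, once.
The state is a dict: "t": time; "q": joint angles; "qd": joint speeds; "tau": joint torques, N m; "tcp_pos": TCP position; "tool_rot": TCP orientation; "force": force on the tool from outside, world axes, zero at the start; "ft_torque": the same for the moment, N m; "finger_gap": opening from 0.0 (shut) to 1.0 (fully open); "gripper_force": force on a finger pad.
Only numpy, scipy, OpenCV 4.12 (cv2) and the standard library are available. Lean on these libraries where they do the work, as an engineer would, in place of code of your own. Each camera call takes 0.05 s, during which the arm holds its last target. There are 200 camera calls.

## Task

Get the water filter ready for filling the dough bowl: push the dust cap well aside so that it uncovers the filter's round mouth, then take the long steel tube with the bead out of the drying block, stand it foot down in the mouth so that it rests on the seal, and let go of it. Then press down on its top end until it has gone past the seal and sits fully home on the bottom. Leave the short tube in its block and the bowl, measuring cup and scraper where they are.

Things in the scene. Friction and masses are not known exactly. Their poses are not given: they have to be found in the camera images.
- filter: Low white water filter, fixed: a box 170 (x) x 220 (y) x 60 mm high; origin at the centre of its underside, z up. On top, along its y axis: the round grey push-fit mouth at y = +55 mm, the steel pivot post of the dust cap at y = -5 mm, and a low white cartridge dome (radius 42 mm, top 84 mm above the counter) at y = -64 mm.
- mouth (a point): Centre of the mouth's rim, 100 mm above the counter; axes as the filter's, z up along the bore. Outside, the mouth is a round grey boss, 47 mm across at the rim and 42 mm below. The slick bore is 25 mm wide, flared at the rim as a lead-in, and 60 mm deep to its solid bottom, a hard stop for the tube's foot.
- seal (a point): Centre of the seal in the bore, 39.5 mm below the rim: four small spring-loaded black rubber noses. A tube stood in the mouth stops on them, its foot about 38 to 40 mm below the rim. About 8 to 18 N straight down pushes it past; then it slides easily to the bottom.
- cap (a joint): Swing of the flat grey dust cap about its upright pivot, rad: 0 covers the mouth; grows clockwise seen from above, to a stop at 1.9. A level disc 44 mm across, 5 mm thick, on an arm, its centre 60 mm from the pivot, its underside 2.5 mm over the mouth's rim. Past about 1.0 it is clear of the mouth. It takes about 0.7 N at the disc and stays where it is left.
- cap_tab (a point): Middle of the top edge, 138.5 mm above the counter, of the upright tab on the cap's disc: a plate 6 mm thick, 26 mm long (along the line from the pivot) and 31 mm tall above the disc. Push it sideways to swing the cap. Axes: y points from the pivot out to the tab, x is square to the tab; the cap opens towards +x.
- cap_pivot (a point): The cap's pivot axis, at the underside of the cap, 102.5 mm above the counter. A hub of radius 11 mm stands 9 mm above this point.
- rack: Pale wooden drying block, fixed: 90 (x) x 190 (y) x 45 mm high; origin at the centre of its underside. Two round holes 26 mm wide and 33 mm deep at y = -50 and +50 mm; one tube stands in each, either way round.
- tube: The tube to fit: the long rigid stainless steel tube, 170 mm long, 24 mm outside diameter, about 0.16 kg, upright in a hole of the drying block, its foot 12 mm above the counter. Origin at the centre of its foot, z along the tube to its top. The foot is chamfered by 3 mm. A bead (ring 32 mm across) goes round it 63 to 68 mm above the foot; at home it stands 3 mm above the mouth's rim.
- tube_top (a point): Centre of the long tube's top end, 170 mm from its foot. The hollow in the end is only 14 mm wide and 14 mm deep, so one can press on the end.
- short_tube: A shorter plain steel tube, 115 mm long, 24 mm in diameter, without a bead, standing in the other hole of the block. Leave it there. Origin at the centre of its foot.
- bowl: Clear glass bowl, 140 mm across, 65 mm high, on the counter beyond the work. Origin at the centre of its underside. Leave it.
- measure: Brass measuring cup, 76 mm across, 50 mm high, with a flat handle that reaches 145 mm from its centre along its y. Origin at the centre of its underside. Leave it.
- scraper: Flat white plastic dough scraper, 75 x 110 x 5 mm, lying on the counter near the robot. Origin at the centre of its underside. Leave it.

How it is judged:
By the outcome, as a careful person would: the job done as asked, in the order asked, and still so for the second after the job is handed in, with the robot touching nothing.
It also fails if it takes over 67 s, if anything falls off the work surface, if the arm or the gripper's body presses on something with over 40 N, if the wrist force passes 120 N, or if a joint passes its speed limit or range.

## Working session

There is one attempt and no reset: what is moved stays moved. The work goes in short steps, Python scripts to look and compute and a tool call to move; the robot and the scene stay as the last step left them, time stands still between calls to the robot, and variables do not carry over. Pictures are saved under pics/ and viewed, at most 10 in all, crops included, and the job is handed in when it is done.

Besides the shell and the picture viewer there is one more tool, called after "Call:" as name(argument=value, ...) on one line, values as JSON. apply_moves: Moves the arm, as the interface text tells. Its arguments: {"type":"object","properties":{"plan":{"type":"array"},"force":{"type":"number"}},"required":["plan"]}

```bash
mkdir -p pics; ls
python3 - <<'E'
from station import *
import cv2,numpy as np
s=sense();print({k:np.round(v,3) for k,v in s.items()})
ims=[]
for n in("scene","top"):
    im=snapshot(n);cv2.imwrite(f"pics/{n}0.png",im[:,:,::-1])
    c=calibration(n);print(n,np.round(c["camera_matrix"],1).tolist(),np.round(c["R"],3).tolist(),np.round(c["t"],3).tolist(), np.round(-np.array(c["R"]).T@np.array(c["t"]),3))
E
```

```text
pics
{'t': np.float64(0.0), 'q': array([-1.485,  0.529,  1.434,  0.   ,  1.181, -0.178]), 'qd': array([-0.001, -0.   ,  0.001, -0.001, -0.   ,  0.001]), 'tau': array([-1.0000e-03, -4.4235e+01, -1.7803e+01, -0.0000e+00,  8.0000e-03,
        0.0000e+00]), 'tcp_pos': array([ 0.163, -0.603,  0.23 ]), 'tool_rot': array([ 0.991,  0.132,  0.   , -0.001]), 'force': array([ 0.738, -0.003,  0.471]), 'ft_torque': array([0.009, 0.014, 0.02 ]), 'gripper_force': np.float64(0.0), 'finger_gap': np.float64(0.997)}
scene [[496.3, 0.0, 258.3], [0.0, 496.3, 177.6], [0.0, 0.0, 1.0]] [[-0.62, 0.784, 0.015], [0.44, 0.364, -0.821], [-0.649, -0.503, -0.57]] [0.369, -0.171, 1.363] [1.19  0.458 0.631]
top [[465.2, 0.0, 262.3], [0.0, 465.2, 202.9], [0.0, 0.0, 1.0]] [[0.027, -1.0, 0.007], [-0.996, -0.027, -0.084], [0.084, -0.004, -0.996]] [-0.004, 0.607, 1.153] [0.509 0.017 1.199]
```

View pics/scene0.png

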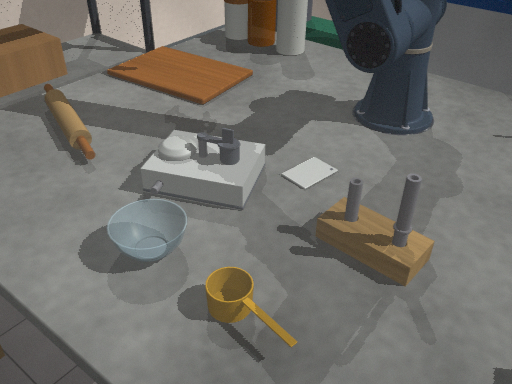

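View pics/top0.png

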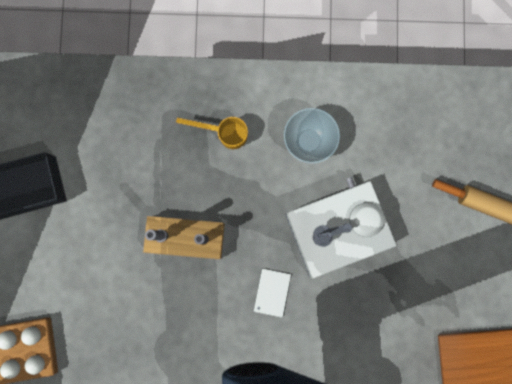

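The scene view shows the long tube (top about 413,178; bead about 401,235), the short tube (355,183) and the filter with the cap closed (tab about 228,135). In the top view the long tube is at about (157,236), the short one at (202,239), the cap disc at (322,235) and the dome at (367,217). Next, a zoomed composite.

Run:
```python
import cv2,numpy as np
s=cv2.imread("pics/scene0.png");t=cv2.imread("pics/top0.png")
def c(im,x,y,w,h,k=4):
    o=cv2.resize(im[y:y+h,x:x+w],None,fx=k,fy=k,interpolation=cv2.INTER_CUBIC)
    for i in range(0,w,10): cv2.putText(o,str(x+i) if i%20==0 else '',(i*k,8),0,.3,(0,0,255));cv2.line(o,(i*k,9),(i*k,13),(0,0,255))
    for i in range(0,h,10): cv2.putText(o,str(y+i) if i%20==0 else'',(0,i*k+4),0,.3,(0,0,255))
    return o
a=np.hstack([c(s,180,110,100,75),c(s,340,165,100,75)])
b=np.hstack([c(t,300,195,100,75),c(t,135,205,100,75)])
cv2.imwrite("pics/z0.png",np.vstack([a,b]))
```

```text
(no output)
```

View pics/z0.png

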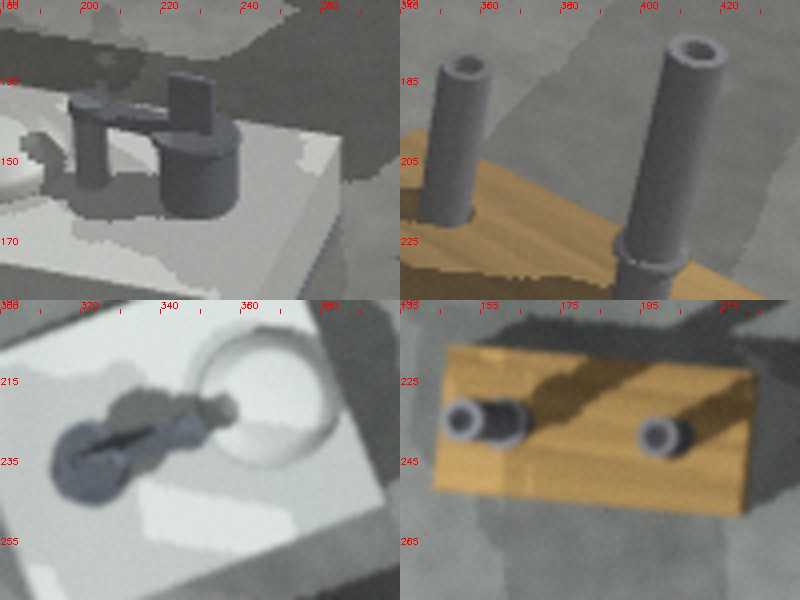

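The zoom shows:

| Point | Scene view | Top view |
|---|---|---|
| Long tube top | (413.8,178) | (150.5,235) |
| Bead | (402.7,228) | – |
| Hub | (202.5,135) | (346.8,228) |
| Disc | (229,143) | (322.5,235.8) |
| Tab top | (228,129.5) | – |

Now I triangulate, refining the top-view points with masks.

```bash
cat > h.py <<'E'
from station import *
import cv2,numpy as np
C={n:calibration(n) for n in("scene","top")}
def P(n): c=C[n]; return np.array(c["camera_matrix"])@np.c_[c["R"],c["t"]]
def tri(a,b):
    X=cv2.triangulatePoints(P("scene"),P("top"),np.array(a,float).reshape(2,1),np.array(b,float).reshape(2,1))
    return X[:3,0]/X[3,0]
def plane(n,uv,z):
    c=C[n];R=np.array(c["R"]);o=-R.T@np.array(c["t"])
    d=R.T@np.linalg.inv(c["camera_matrix"])@[uv[0],uv[1],1]
    return o+d*(z-o[2])/d[2]
def proj(n,X):
    p=P(n)@np.r_[X,1];return p[:2]/p[2]
E
python3 - <<'E'
from h import *
r=lambda x:np.round(x,4)
for n,a,b in [("tube",(413.8,178),(150.5,235)),("short",(356.8,181.5),(199.5,239)),("hub",(202.5,135.3),(346.8,228)),("disc",(229,143),(322.5,235.8))]:
    X=tri(a,b);print(n,r(X),r(proj("scene",X)-a))
print("tab scene@.1385",r(plane("scene",(227.8,129.5),.1385)))
print("disc@.1075",r(plane("top",(322.5,235.8),.1075)),r(plane("scene",(229,143),.1075)))
print("hub@.1115",r(plane("top",(346.8,228),.1115)),r(plane("scene",(202.5,135.3),.1115)))
print("tube@.182",r(plane("top",(150.5,235),.182)),r(plane("scene",(413.8,178),.182)))
t=cv2.imread("pics/top0.png");hsv=cv2.cvtColor(t,cv2.COLOR_BGR2HSV)
def big(m,roi):
    z=np.zeros_like(m);x,y,w,h=roi;z[y:y+h,x:x+w]=m[y:y+h,x:x+w]
    z=cv2.morphologyEx(z,cv2.MORPH_OPEN,np.ones((3,3)))
    cs,_=cv2.findContours(z,0,2);return max(cs,key=cv2.contourArea)
c=big(cv2.inRange(hsv,(8,70,60),(30,255,255)),(135,205,100,65))
b=cv2.boxPoints(cv2.minAreaRect(c));W=np.array([plane("top",p,.045) for p in b]);print("rack",r(W[:,:2]).tolist(),r(W.mean(0)),r(np.linalg.norm(np.diff(W,axis=0),axis=1)))
c=big(cv2.inRange(hsv,(0,0,150),(180,40,255)),(280,170,125,115))
b=cv2.boxPoints(cv2.minAreaRect(cv2.convexHull(c)));W=np.array([plane("top",p,.06) for p in b]);print("filter",r(W[:,:2]).tolist(),r(W.mean(0)),r(np.linalg.norm(np.diff(W,axis=0),axis=1)))
E
```

```text
tube [0.5176 0.254  0.1806] [ 0.534  -0.0133]
short [0.5117 0.1546 0.1257] [0.1412 0.0026]
hub [ 0.5475 -0.1878  0.1094] [0.506  0.0684]
disc [ 0.5276 -0.1319  0.103 ] [0.445 0.051]
tab scene@.1385 [ 0.5341 -0.1298  0.1385]
disc@.1075 [ 0.5269 -0.1304  0.1075] [ 0.5337 -0.1277  0.1075]
hub@.1115 [ 0.5466 -0.1865  0.1115] [ 0.5505 -0.1862  0.1115]
tube@.182 [0.5172 0.2546 0.182 ] [0.5203 0.254  0.182 ]
rack [[0.4761, 0.3033], [0.5677, 0.2994], [0.5554, 0.1054], [0.4639, 0.1106]] [0.5158 0.2047 0.045 ] [0.0917 0.1943 0.0916]
filter [[0.5827, -0.0451], [0.6695, -0.2536], [0.5053, -0.3183], [0.4206, -0.1118]] [ 0.5445 -0.1822  0.06  ] [0.2259 0.1765 0.2232]
```

Call:
apply_moves(plan=[[0.0434, -0.0356, 0.002, 0, 0, 0, 1], [0.0434, -0.0356, 0.002, 0, 0, 0, 1], [0.0434, -0.0356, 0.002, 0, 0, 0, 1], [0.0434, -0.0356, 0.002, 0, 0, 0, 1], [0.0434, -0.0356, 0.002, 0, 0, 0, 1], [0.0434, -0.0356, 0.002, 0, 0, 0, 1], [0.0434, -0.0356, 0.002, 0, 0, 0, 1], [0.0434, -0.0356, 0.002, 0, 0, 0, 1]], force=30)

```text
t: 1.1
tcp_pos: [0.4247, -0.2362, 0.2151]
tool_rot: [0.991, 0.131, -0.0, -0.0]
force: [0.1, 0.4, -0.5]
finger_gap: -0.002
gripper_force: 0.0
```

```bash
cat >> h.py <<'E'
from scipy.spatial.transform import Rotation as Ro
def go(x,y,z=None,psi=None):
    s=sense();p=np.array(s["tcp_pos"]);R=Ro.from_quat(s["tool_rot"]);M=R.as_matrix()
    d=np.array([x,y,p[2] if z is None else z])-p
    print("t",round(float(s["t"]),2),"p",np.round(p,4),"psi",round(float(np.arctan2(M[1,0],M[0,0])),3),"tilt",np.round(M[:2,2],4),"F",np.round(s["force"],2),"gap",round(float(s["finger_gap"]),3),"q",np.round(s["q"],2))
    print("tool shift",np.round(M.T@d,4))
    if psi is not None: print("turn wz",round(float(np.arctan2(M[1,0],M[0,0]))-psi,3))
E
python3 -c "
from h import *
go(.489,-.146,.2,.39)"
```

```text
t 1.1 p [ 0.4247 -0.2362  0.2151] psi 0.263 tilt [-0.0001  0.0001] F [ 0.09  0.38 -0.45] gap -0.002 q [-0.74  0.36  1.79  0.    0.99  0.57]
tool shift [ 0.0856 -0.0704  0.0151]
turn wz -0.127
```

Call:
apply_moves(plan=[[0.0428, -0.0352, 0.007, 0, 0, 0, 1], [0.0428, -0.0352, 0.007, 0, 0, 0, 1], [0, 0, 0.03, 0, 0, -0.127, 1], [0, 0, 0.03, 0, 0, 0, 1], [0, 0, 0.02, 0, 0, 0, 1], [0, 0, 0, 0, 0, 0, 1]])

```text
t: 1.85
tcp_pos: [0.487, -0.1468, 0.1198]
tool_rot: [0.981, 0.194, -0.002, -0.001]
force: [0.2, -0.3, 0.1]
finger_gap: 0.003
gripper_force: 0.0
```

Run:
```python
from h import *
go(.489,-.146,.12,.39)
s=snapshot("scene");t=snapshot("top")
c=lambda im,x,y:cv2.resize(im[y:y+100,x:x+100,::-1],None,fx=4,fy=4)
cv2.imwrite("pics/a1.png",np.hstack([c(s,180,80),c(t,290,180)]))
```

```text
t 1.85 p [ 0.487  -0.1468  0.1198] psi 0.391 tilt [-0.0038  0.0022] F [ 0.18 -0.32  0.11] gap 0.003 q [-0.51  0.55  1.82  0.    0.78  0.67]
tool shift [ 0.0022 -0.     -0.0002]
turn wz 0.001
```

View pics/a1.png

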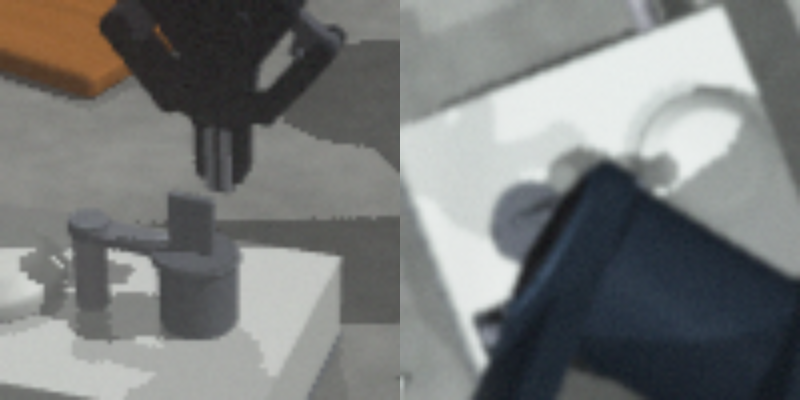

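The fingertips stand behind the tab, clear of it (scene crop, tip about 220,185, tab top about 190,195). Now I push along the arc.

Call:
apply_moves(plan=[[0.015, 0, 0, 0, 0, 0, 1], [0.014, 0, 0, 0, 0, 0, 1], [0.011, -0.0015, 0, 0, 0, 0.18, 1], [0.011, -0.0015, 0, 0, 0, 0.18, 1]])

```text
t: 2.45
tcp_pos: [0.5362, -0.1268, 0.1219]
tool_rot: [1.0, 0.013, 0.0, 0.0]
force: [-1.8, -0.1, -0.8]
finger_gap: 0.003
gripper_force: 0.6
```

```bash
python3 -c "
from h import *
go(.489,-.146,.12)"
```

```text
t 2.45 p [ 0.5362 -0.1268  0.1219] psi 0.026 tilt [ 0.0005 -0.0008] F [-1.81 -0.1  -0.8 ] gap 0.003 q [-0.43  0.58  1.72 -0.    0.84  1.11]
tool shift [-0.0477  0.018   0.0019]
```

Contact has been made, about 2 N. I carry on round.

Call:
apply_moves(plan=[[0.011, -0.0015, 0, 0, 0, 0.18, 1], [0.011, -0.0015, 0, 0, 0, 0.18, 1], [0.011, -0.0015, 0, 0, 0, 0.18, 1], [0.011, -0.0015, 0, 0, 0, 0.18, 1], [0.011, -0.0015, 0, 0, 0, 0.18, 1], [0.011, -0.0015, 0, 0, 0, 0.18, 1], [0.005, -0.001, 0, 0, 0, 0.08, 1], [-0.02, 0, 0, 0, 0, 0, 1]])

```text
t: 3.45
tcp_pos: [0.5927, -0.1312, 0.1219]
tool_rot: [0.845, -0.535, 0.002, -0.0]
force: [0.6, 0.5, 0.0]
finger_gap: -0.001
gripper_force: 0.0
```

```bash
python3 -c "
from h import *
go(.5185,.254,.26,-.05)"
```

```text
t 3.45 p [ 0.5927 -0.1312  0.1219] psi -1.13 tilt [ 0.0032 -0.0013] F [0.64 0.52 0.04] gap -0.001 q [-0.4   0.64  1.58  0.    0.92  2.3 ]
tool shift [-0.3796 -0.0977 -0.1389]
turn wz -1.08
```

Call:
apply_moves(plan=[[0, 0, -0.05, 0, 0, 0, -1], [0, 0, -0.05, 0, 0, -0.18, -1], [0, 0, -0.04, 0, 0, -0.18, -1], [0, 0, 0, 0, 0, -0.18, -1], [0, 0, 0, 0, 0, -0.18, -1], [0, 0, 0, 0, 0, -0.18, -1], [0, 0, 0, 0, 0, -0.18, -1]])

```text
t: 4.32
tcp_pos: [0.5902, -0.1286, 0.2615]
tool_rot: [1.0, -0.02, -0.0, -0.0]
force: [-0.1, -0.3, -0.0]
finger_gap: 1.001
gripper_force: 0.0
```

```bash
python3 -c "
from h import *
go(.5185,.254,.26,-.05)"
```

```text
t 4.33 p [ 0.5902 -0.1286  0.2615] psi -0.04 tilt [-0.0006  0.0007] F [-0.12 -0.29 -0.02] gap 1.001 q [-0.4   0.47  1.45  0.    1.22  1.21]
tool shift [-0.0871 -0.3794  0.0018]
turn wz 0.01
```

Call:
apply_moves(plan=[[-0.0124, -0.0542, 0, 0, 0, 0, -1], [-0.0124, -0.0542, 0, 0, 0, 0, -1], [-0.0124, -0.0542, 0, 0, 0, 0, -1], [-0.0124, -0.0542, 0, 0, 0, 0, -1], [-0.0124, -0.0542, 0, 0, 0, 0, -1], [-0.0124, -0.0542, 0, 0, 0, 0, -1], [-0.0124, -0.0542, 0, 0, 0, 0, -1], [0, 0, 0, 0, 0, 0, -1]])

```text
t: 5.32
tcp_pos: [0.5198, 0.2572, 0.2614]
tool_rot: [1.0, -0.02, -0.0, -0.001]
force: [1.2, -0.1, 0.4]
finger_gap: 1.002
gripper_force: 0.0
```

Run:
```python
from h import *
go(.5185,.254,.143)
s=snapshot("scene");t=snapshot("top")
cv2.imwrite("pics/scene2.png",s[:,:,::-1]);cv2.imwrite("pics/top2.png",t[:,:,::-1])
c=lambda im,x,y,w,h:cv2.resize(im[y:y+h,x:x+w,::-1],None,fx=5,fy=5,interpolation=cv2.INTER_CUBIC)
a=np.hstack([c(s,190,110,80,60),c(t,300,195,80,60)]);b=c(s,330,90,110,60)
b=np.hstack([b,np.zeros((300,250,3),np.uint8)])
cv2.imwrite("pics/a2.png",np.vstack([a,b]))
```

```text
t 5.33 p [0.5198 0.2572 0.2614] psi -0.041 tilt [-0.0008  0.0011] F [ 1.24 -0.11  0.37] gap 1.002 q [0.27 0.43 1.51 0.   1.2  1.88]
tool shift [-0.0011  0.0034  0.1184]
```

View pics/a2.png

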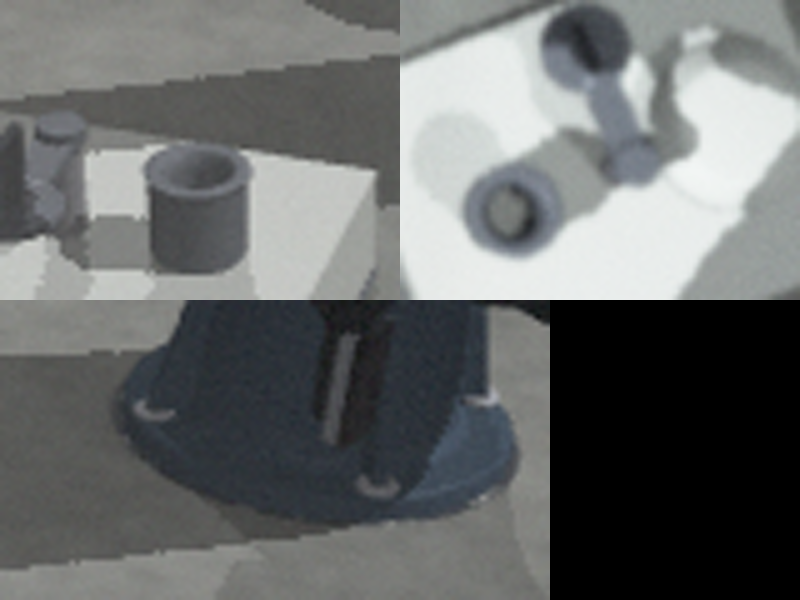

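The mouth is uncovered: its rim is at about (322.6,236.8) in the top view and (229.8,144.6) in the scene view. The cap has swung about 1.5 rad. I measure the rim numerically.

Run:
```python
from h import *
r=lambda x:np.round(x,4)
t=cv2.imread("pics/top2.png");s=cv2.imread("pics/scene2.png")
g=cv2.cvtColor(t,cv2.COLOR_BGR2HSV)
m=cv2.inRange(g,(100,25,50),(140,120,190));z=np.zeros_like(m);z[225:250,308:336]=m[225:250,308:336]
cs,_=cv2.findContours(z,0,1);c=max(cs,key=cv2.contourArea);e=cv2.fitEllipse(cv2.convexHull(c));print("top rim",e)
# bore opening: dark/non-blue interior
gs=cv2.cvtColor(s,cv2.COLOR_BGR2HSV);ms=cv2.inRange(gs,(100,15,30),(150,150,140));z=np.zeros_like(ms);z[136:170,215:245]=ms[136:170,215:245]
cs,_=cv2.findContours(z,0,1);c2=max(cs,key=cv2.contourArea);x,y,w,h=cv2.boundingRect(c2);print("scene bbox",x,y,w,h)
# widest rows = rim ellipse centre row
cols=[(v,z[v].nonzero()[0].min(),z[v].nonzero()[0].max()) for v in range(138,160) if z[v].any()];print(cols)
uv=e[0];print("top@.1",r(plane("top",uv,.1)))
us=(229.8,144.8);print("scene@.1",r(plane("scene",us,.1)),"tri",r(tri(us,uv)))
```

```text
top rim ((322.3824157714844, 236.5946807861328), (16.901531219482422, 17.99496078491211), 83.13455200195312)
scene bbox 219 139 21 13
[(139, np.int64(224), np.int64(235)), (140, np.int64(224), np.int64(237)), (141, np.int64(221), np.int64(237)), (142, np.int64(220), np.int64(238)), (143, np.int64(219), np.int64(238)), (144, np.int64(219), np.int64(239)), (145, np.int64(220), np.int64(239)), (146, np.int64(221), np.int64(238)), (147, np.int64(220), np.int64(237)), (148, np.int64(221), np.int64(238)), (149, np.int64(227), np.int64(238)), (150, np.int64(228), np.int64(228)), (151, np.int64(227), np.int64(238)), (152, np.int64(234), np.int64(238)), (153, np.int64(225), np.int64(236)), (154, np.int64(237), np.int64(237)), (155, np.int64(227), np.int64(238)), (156, np.int64(223), np.int64(237)), (157, np.int64(228), np.int64(237)), (158, np.int64(223), np.int64(237)), (159, np.int64(232), np.int64(238))]
top@.1 [ 0.5252 -0.1312  0.1   ]
scene@.1 [ 0.5288 -0.13    0.1   ] tri [ 0.5256 -0.1321  0.0977]
```

Call:
apply_moves(plan=[[-0.001, 0.0033, 0.03, 0, 0, 0, -1], [0, 0, 0.03, 0, 0, 0, -1], [0, 0, 0.03, 0, 0, 0, -1], [0, 0, 0.028, 0, 0, 0, -1], [0, 0, 0, 0, 0, 0, -1]])

```text
t: 6.05
tcp_pos: [0.52, 0.2475, 0.1414]
tool_rot: [1.0, -0.025, -0.003, 0.001]
force: [0.7, -0.8, 0.2]
finger_gap: 0.999
gripper_force: 0.0
```

Call:
apply_moves(plan=[[-0.0015, -0.0065, 0, 0, 0, 0, -1], [0, 0, 0, 0, 0, 0, -1], [0, 0, 0, 0, 0, 0, -1]])

```text
t: 6.42
tcp_pos: [0.521, 0.2561, 0.1445]
tool_rot: [1.0, -0.024, 0.001, -0.0]
force: [-0.9, 0.7, -0.3]
finger_gap: 1.0
gripper_force: 0.0
```

```bash
python3 -c "
from h import *
go(.5185,.254,.143)"
```

```text
t 6.42 p [0.521  0.2561 0.1445] psi -0.049 tilt [0.0021 0.0005] F [-0.87  0.66 -0.32] gap 1.0 q [ 0.26  0.58  1.63 -0.    0.93  1.88]
tool shift [-0.0024  0.0022  0.0015]
```

Call:
apply_moves(plan=[[0, 0, 0, 0, 0, 0, -0.2], [0, 0, 0, 0, 0, 0, 0.1], [0, 0, 0, 0, 0, 0, 0.4], [0, 0, 0, 0, 0, 0, 1], [0, 0, 0, 0, 0, 0, 1], [0, 0, 0, 0, 0, 0, 1]], force=50)

```text
t: 7.18
tcp_pos: [0.5206, 0.2558, 0.1435]
tool_rot: [1.0, -0.025, 0.0, 0.0]
force: [-1.0, -0.3, 2.6]
finger_gap: 0.272
gripper_force: 49.0
```

```bash
python3 -c "
from h import *
go(.5185,.254,.143)"
```

```text
t 7.17 p [0.5206 0.2558 0.1435] psi -0.049 tilt [ 0.0002 -0.0001] F [-0.96 -0.32  2.57] gap 0.272 q [ 0.26  0.58  1.63 -0.    0.93  1.88]
tool shift [-0.002   0.0019  0.0005]
```

Call:
apply_moves(plan=[[0, 0, -0.01, 0, 0, 0, 1], [0, 0, -0.02, 0, 0, 0, 1], [0, 0, -0.03, 0, 0, 0, 1], [0, 0, -0.04, 0, 0, 0, 1], [0, 0, -0.04, 0, 0, 0, 1], [0, 0, -0.01, 0, 0, 0, 1]])

```text
t: 7.92
tcp_pos: [0.5217, 0.2563, 0.2962]
tool_rot: [1.0, -0.025, 0.003, -0.001]
force: [0.1, 0.4, -2.7]
finger_gap: 0.265
gripper_force: 49.2
```

```bash
python3 -c "
from h import *
go(.5275,-.1315,.29)"
```

```text
t 7.92 p [0.5217 0.2563 0.2962] psi -0.049 tilt [0.0056 0.0017] F [ 0.1   0.37 -2.68] gap 0.265 q [0.26 0.4  1.47 0.   1.27 1.88]
tool shift [0.0248 0.3871 0.0056]
```

Call:
apply_moves(plan=[[0.0025, 0.03, 0, 0, 0, 0, 1], [0.0025, 0.055, 0, 0, 0, 0, 1], [0.0035, 0.055, 0, 0, 0, 0, 1], [0.0035, 0.055, 0, 0, 0, 0, 1], [0.0035, 0.055, 0, 0, 0, 0, 1], [0.0035, 0.055, 0, 0, 0, 0, 1], [0.0035, 0.055, 0, 0, 0, 0, 1], [0.0025, 0.027, 0, 0, 0, 0, 1]])

```text
t: 8.93
tcp_pos: [0.5254, -0.1345, 0.2916]
tool_rot: [1.0, -0.026, -0.001, -0.0]
force: [-0.1, -0.3, -1.7]
finger_gap: 0.27
gripper_force: 49.5
```

Call:
apply_moves(plan=[[0, 0, 0, 0, 0, 0, 1], [0, 0, 0, 0, 0, 0, 1], [0, 0, 0, 0, 0, 0, 1], [0, 0, 0, 0, 0, 0, 1]])

```text
t: 9.43
tcp_pos: [0.5263, -0.1308, 0.2933]
tool_rot: [1.0, -0.024, -0.0, -0.0]
force: [0.4, 0.0, -2.1]
finger_gap: 0.27
gripper_force: 49.5
```

Run:
```python
from h import *
go(.5275,-.1315,.29)
s=snapshot("scene");t=snapshot("top")
cv2.imwrite("pics/scene3.png",s[:,:,::-1]);cv2.imwrite("pics/top3.png",t[:,:,::-1])
p=sense()["tcp_pos"]; f=np.array([.5256,-.132,.135]);print(proj("scene",f),proj("top",f))
c=lambda im,x,y,w,h:cv2.resize(im[y:y+h,x:x+w,::-1],None,fx=5,fy=5,interpolation=cv2.INTER_CUBIC)
cv2.imwrite("pics/a3.png",np.hstack([c(s,190,50,80,120),c(t,290,180,80,120)]))
```

```text
t 9.43 p [ 0.5263 -0.1308  0.2933] psi -0.048 tilt [-0.0002  0.0002] F [ 0.42  0.01 -2.09] gap 0.27 q [-0.45  0.35  1.56  0.    1.23  1.17]
tool shift [0.0012 0.0006 0.0033]
[229.77875173 129.099511  ] [324.80178913 236.23607839]
```

View pics/a3.png

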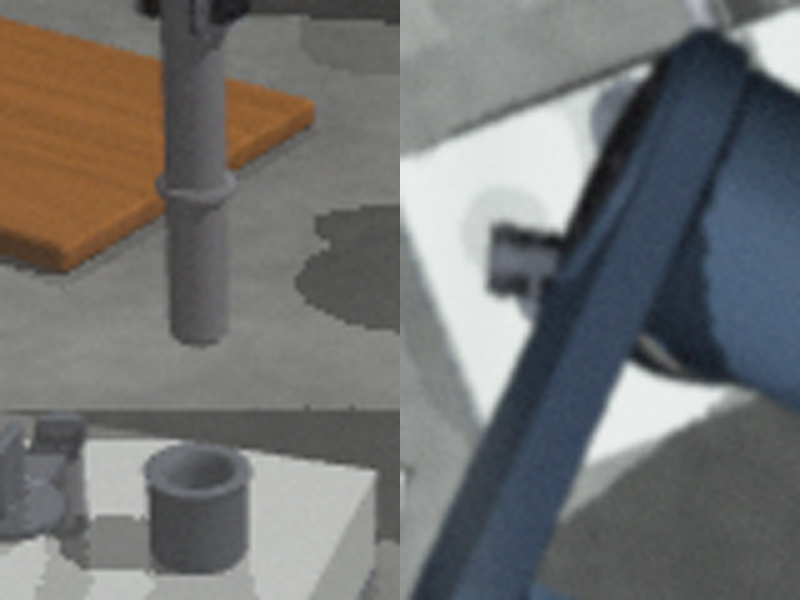

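Run:
```python
from h import *
for z in(.158,.162,.166): print(z,plane("scene",(229.9,116.6),z).round(4))
for X in [(.5288,-.130,.1),(.5288,-.130,.162)]: print(proj("scene",X))
# tube axis columns in scene: edges per row from grey tube rows
s=cv2.imread("pics/scene3.png").astype(int)
for v in(92,96,100,104,108,112): print(v,s[v,220:242,0].tolist())
```

```text
0.158 [ 0.5172 -0.1384  0.158 ]
0.162 [ 0.5229 -0.1334  0.162 ]
0.166 [ 0.5286 -0.1284  0.166 ]
[229.79386486 144.80557723]
[229.24053192 118.17571459]
92 [48, 48, 49, 61, 72, 70, 71, 77, 73, 73, 72, 78, 98, 101, 107, 114, 117, 119, 120, 117, 118, 116]
96 [99, 104, 112, 91, 68, 70, 76, 74, 79, 86, 89, 95, 101, 107, 105, 109, 116, 116, 119, 113, 112, 115]
100 [118, 116, 109, 82, 70, 72, 78, 74, 77, 85, 91, 92, 103, 104, 107, 110, 117, 121, 118, 122, 123, 121]
104 [121, 119, 115, 90, 73, 71, 75, 77, 81, 83, 92, 96, 100, 104, 105, 109, 118, 119, 119, 119, 117, 116]
108 [124, 123, 120, 104, 70, 75, 77, 79, 80, 83, 92, 92, 100, 106, 105, 115, 125, 125, 124, 126, 127, 124]
112 [133, 133, 129, 110, 73, 69, 77, 81, 82, 88, 93, 96, 100, 107, 104, 114, 121, 122, 121, 127, 125, 123]
```

The scene crop shows the tube foot at about (229.9,116.6), above the mouth at (229.8,144.8), and the tube is straight. The cap is clear. I shift 2 mm in x and lower to just above the rim.

Call:
apply_moves(plan=[[0.002, 0.0005, 0.02, 0, 0, 0, 1], [0, 0, 0.02, 0, 0, 0, 1], [0, 0, 0.015, 0, 0, 0, 1], [0, 0, 0, 0, 0, 0, 1], [0, 0, 0, 0, 0, 0, 1], [0, 0, 0, 0, 0, 0, 1]])

```text
t: 10.28
tcp_pos: [0.529, -0.1328, 0.2392]
tool_rot: [1.0, -0.025, 0.001, 0.0]
force: [0.2, -0.3, -2.2]
finger_gap: 0.267
gripper_force: 49.5
```

Run:
```python
from h import *
go(.5275,-.1315,.2)
s=snapshot("scene");cv2.imwrite("pics/scene4.png",s[:,:,::-1])
cv2.imwrite("pics/a4.png",cv2.resize(s[100:170,190:270,::-1],None,fx=8,fy=8,interpolation=cv2.INTER_CUBIC))
```

```text
t 10.28 p [ 0.529  -0.1328  0.2392] psi -0.049 tilt [ 0.0017 -0.0009] F [ 0.2  -0.29 -2.24] gap 0.267 q [-0.45  0.41  1.63 -0.    1.1   1.17]
tool shift [-0.0016 -0.0013  0.0392]
```

View pics/a4.png

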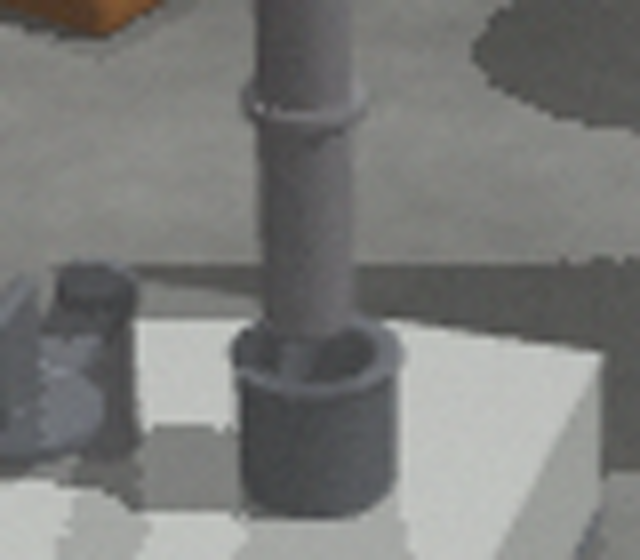

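The foot (about 309 in the 8x crop) sits about 2.5 mm to the image left of the mouth centre (about 318). Vision and kinematics agree on +2.7 mm in y, so I correct and enter.

Call:
apply_moves(plan=[[0, -0.0027, 0, 0, 0, 0, 1], [0, 0, 0, 0, 0, 0, 1], [0, 0, 0.005, 0, 0, 0, 1], [0, 0, 0.005, 0, 0, 0, 1], [0, 0, 0.004, 0, 0, 0, 1], [0, 0, 0, 0, 0, 0, 1]])

```text
t: 11.08
tcp_pos: [0.5282, -0.1303, 0.2237]
tool_rot: [1.0, -0.025, -0.001, 0.0]
force: [0.2, -2.6, -2.8]
finger_gap: 0.269
gripper_force: 49.6
```

Run:
```python
from h import *
go(.5275,-.1315,.1925)
```

```text
t 11.07 p [ 0.5282 -0.1303  0.2237] psi -0.049 tilt [-0.0011 -0.0006] F [ 0.2  -2.61 -2.77] gap 0.269 q [-0.45  0.43  1.64 -0.    1.07  1.17]
tool shift [-0.0006  0.0012  0.0312]
```

The foot is inside the flare, with a light side force towards -y. I comply by 1 mm and continue.

Call:
apply_moves(plan=[[0, 0.001, 0, 0, 0, 0, 1], [0, 0, 0.005, 0, 0, 0, 1], [0, 0, 0.005, 0, 0, 0, 1], [0, 0, 0, 0, 0, 0, 1]])

```text
t: 11.58
tcp_pos: [0.5281, -0.1312, 0.2137]
tool_rot: [1.0, -0.024, -0.0, 0.0]
force: [-1.2, -2.9, -3.0]
finger_gap: 0.268
gripper_force: 49.8
```

Run:
```python
from h import *
go(.5275,-.1315,.1925)
```

```text
t 11.57 p [ 0.5281 -0.1312  0.2137] psi -0.049 tilt [-0.001  -0.0005] F [-1.18 -2.91 -3.05] gap 0.268 q [-0.45  0.44  1.65 -0.    1.05  1.17]
tool shift [-0.0006  0.0003  0.0212]
```

Call:
apply_moves(plan=[[-0.0004, 0.0008, 0, 0, 0, 0, 1], [0, 0, 0.005, 0, 0, 0, 1], [0, 0, 0.005, 0, 0, 0, 1], [0, 0, 0.004, 0, 0, 0, 1], [0, 0, 0, 0, 0, 0, 1]])

```text
t: 12.2
tcp_pos: [0.5279, -0.1316, 0.1998]
tool_rot: [1.0, -0.025, -0.0, -0.0]
force: [-1.6, -2.2, -2.6]
finger_gap: 0.272
gripper_force: 49.7
```

Run:
```python
from h import *
go(.5275,-.1315,.1925)
```

```text
t 12.2 p [ 0.5279 -0.1316  0.1998] psi -0.049 tilt [-0.0006  0.0003] F [-1.62 -2.23 -2.65] gap 0.272 q [-0.45  0.46  1.67  0.    1.01  1.17]
tool shift [-0.0004 -0.0001  0.0073]
```

Call:
apply_moves(plan=[[-0.0005, 0.0006, 0.003, 0, 0, 0, 1], [0, 0, 0.002, 0, 0, 0, 1], [0, 0, 0, 0, 0, 0, 1]])

```text
t: 12.58
tcp_pos: [0.5275, -0.1319, 0.1951]
tool_rot: [1.0, -0.025, -0.0, -0.0]
force: [-0.3, -0.3, -2.6]
finger_gap: 0.27
gripper_force: 49.6
```

Call:
apply_moves(plan=[[0, 0, 0.001, 0, 0, 0, 1], [0, 0, 0, 0, 0, 0, 1]])

```text
t: 12.82
tcp_pos: [0.5276, -0.132, 0.1943]
tool_rot: [1.0, -0.025, 0.0, -0.0]
force: [0.1, -0.5, -1.7]
finger_gap: 0.268
gripper_force: 49.6
```

Call:
apply_moves(plan=[[0, 0, 0.001, 0, 0, 0, 1], [0, 0, 0, 0, 0, 0, 1]])

```text
t: 13.08
tcp_pos: [0.5276, -0.1321, 0.1933]
tool_rot: [1.0, -0.025, 0.0, -0.0]
force: [-0.1, -0.4, -1.9]
finger_gap: 0.265
gripper_force: 49.6
```

Call:
apply_moves(plan=[[0, 0, 0.001, 0, 0, 0, 1], [0, 0, 0, 0, 0, 0, 1]])

```text
t: 13.32
tcp_pos: [0.5276, -0.1323, 0.1926]
tool_rot: [1.0, -0.025, 0.0, 0.0]
force: [-0.7, -0.9, 0.9]
finger_gap: 0.267
gripper_force: 49.9
```

The foot is on the seal (Fz rose by 3 N). I release.

Call:
apply_moves(plan=[[0, 0, 0, 0, 0, 0, 0.3], [0, 0, 0, 0, 0, 0, 0], [0, 0, 0, 0, 0, 0, -1], [0, 0, 0, 0, 0, 0, -1], [0, 0, 0, 0, 0, 0, -1]], force=20)

```text
t: 13.95
tcp_pos: [0.5275, -0.1322, 0.1923]
tool_rot: [1.0, -0.025, 0.0, -0.0]
force: [0.0, 1.6, -0.7]
finger_gap: 1.004
gripper_force: 0.0
```

Call:
apply_moves(plan=[[0, 0, -0.02, 0, 0, 0, -1], [0, 0, -0.03, 0, 0, 0, -1], [0, 0, -0.03, 0, 0, 0, -1], [0, 0, -0.01, 0, 0, 0, -1], [0, 0, 0, 0, 0, 0, 1], [0, 0, 0, 0, 0, 0, 1], [0, 0, 0, 0, 0, 0, 1], [0, 0, 0, 0, 0, 0, 1]], force=30)

```text
t: 14.95
tcp_pos: [0.5272, -0.1321, 0.2815]
tool_rot: [1.0, -0.025, -0.001, -0.0]
force: [-0.6, -0.1, 0.0]
finger_gap: 0.141
gripper_force: 0.0
```

Run:
```python
from h import *
go(.5275,-.1315,.24)
s=snapshot("scene");cv2.imwrite("pics/scene5.png",s[:,:,::-1])
cv2.imwrite("pics/a5.png",cv2.resize(s[50:170,190:270,::-1],None,fx=5,fy=5,interpolation=cv2.INTER_CUBIC))
```

```text
t 14.95 p [ 0.5272 -0.1321  0.2815] psi -0.049 tilt [-0.0015  0.0007] F [-0.58 -0.12  0.02] gap 0.141 q [-0.45  0.36  1.58 -0.    1.21  1.17]
tool shift [ 0.0003 -0.0006  0.0415]
```

View pics/a5.png

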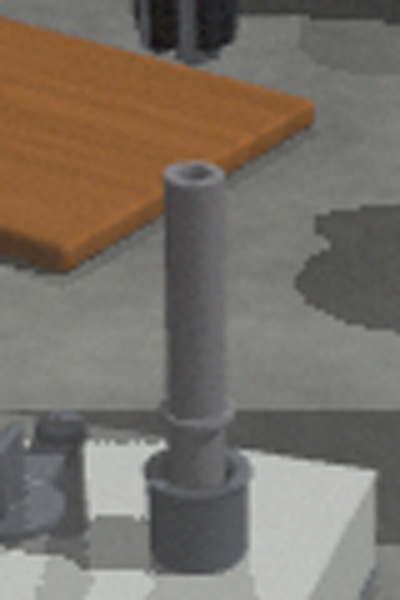

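The tube stands upright on the seal: top at about (229,84.6), bead above the rim. Now I press with the shut fingers.

Call:
apply_moves(plan=[[0, 0, 0.015, 0, 0, 0, 1], [0, 0, 0.015, 0, 0, 0, 1], [0, 0, 0.01, 0, 0, 0, 1], [0, 0, 0.003, 0, 0, 0, 1], [0, 0, 0.003, 0, 0, 0, 1], [0, 0, 0, 0, 0, 0, 1]])

```text
t: 15.75
tcp_pos: [0.5276, -0.1323, 0.2364]
tool_rot: [1.0, -0.025, 0.0, 0.0]
force: [-0.8, -0.5, -0.1]
finger_gap: -0.002
gripper_force: 0.0
```

Call:
apply_moves(plan=[[0, 0, 0.002, 0, 0, 0, 1], [0, 0, 0.002, 0, 0, 0, 1], [0, 0, 0, 0, 0, 0, 1]])

```text
t: 16.12
tcp_pos: [0.5274, -0.1322, 0.2322]
tool_rot: [1.0, -0.025, -0.0, -0.0]
force: [0.0, -1.0, 0.8]
finger_gap: 0.001
gripper_force: 0.0
```

Call:
apply_moves(plan=[[0, 0, 0.002, 0, 0, 0, 1], [0, 0, 0.001, 0, 0, 0, 1], [0, 0, 0, 0, 0, 0, 1]])

```text
t: 16.5
tcp_pos: [0.5288, -0.1328, 0.2308]
tool_rot: [1.0, -0.025, 0.002, 0.001]
force: [0.2, -0.9, 5.8]
finger_gap: 0.0
gripper_force: 3.1
```

Call:
apply_moves(plan=[[0, 0, 0.002, 0, 0, 0, 1], [0, 0, 0.001, 0, 0, 0, 1], [0, 0, 0, 0, 0, 0, 1]])

```text
t: 16.88
tcp_pos: [0.5306, -0.1337, 0.2299]
tool_rot: [1.0, -0.025, 0.004, 0.002]
force: [0.4, -0.6, 14.5]
finger_gap: 0.002
gripper_force: 7.0
```

Call:
apply_moves(plan=[[-0.001, 0, 0.001, 0, 0, 0, 1], [-0.001, 0, 0.001, 0, 0, 0, 1], [0, 0, 0, 0, 0, 0, 1]])

```text
t: 17.25
tcp_pos: [0.5283, -0.1335, 0.2277]
tool_rot: [1.0, -0.025, 0.004, 0.002]
force: [0.2, 0.4, 13.0]
finger_gap: 0.001
gripper_force: 6.4
```

Call:
apply_moves(plan=[[0, 0, 0.002, 0, 0, 0, 1], [0, 0, 0.002, 0, 0, 0, 1], [0, 0, 0.002, 0, 0, 0, 1], [0, 0, 0, 0, 0, 0, 1]])

```text
t: 17.75
tcp_pos: [0.5265, -0.1326, 0.2194]
tool_rot: [1.0, -0.025, 0.001, 0.001]
force: [-0.2, -0.2, 5.4]
finger_gap: 0.001
gripper_force: 2.7
```

Past the seal. I push on to the bottom.

Call:
apply_moves(plan=[[0, 0, 0.002, 0, 0, 0, 1], [0, 0, 0.002, 0, 0, 0, 1], [0, 0, 0.002, 0, 0, 0, 1], [0, 0, 0.002, 0, 0, 0, 1], [0, 0, 0, 0, 0, 0, 1]])

```text
t: 18.38
tcp_pos: [0.5259, -0.1323, 0.2106]
tool_rot: [1.0, -0.025, 0.001, 0.0]
force: [0.4, -0.2, 0.5]
finger_gap: 0.001
gripper_force: 0.8
```

Call:
apply_moves(plan=[[0, 0, 0.002, 0, 0, 0, 1], [0, 0, 0.002, 0, 0, 0, 1], [0, 0, 0, 0, 0, 0, 1]])

```text
t: 18.75
tcp_pos: [0.5287, -0.1334, 0.21]
tool_rot: [1.0, -0.025, 0.004, 0.002]
force: [0.2, 1.2, 17.5]
finger_gap: 0.003
gripper_force: 8.9
```

Call:
apply_moves(plan=[[-0.001, 0, 0.002, 0, 0, 0, 1], [0, 0, 0.001, 0, 0, 0, 1], [0, 0, 0, 0, 0, 0, 1]])

```text
t: 19.12
tcp_pos: [0.5295, -0.134, 0.2098]
tool_rot: [1.0, -0.025, 0.007, 0.003]
force: [-0.7, 1.4, 31.5]
finger_gap: 0.002
gripper_force: 15.4
```

Call:
apply_moves(plan=[[0.001, 0, -0.006, 0, 0, 0, 1], [0, 0, -0.02, 0, 0, 0, 1], [0, 0, -0.05, 0, 0, 0, 1], [0, 0, -0.04, 0, 0, 0, 1], [0, 0, 0, 0, 0, 0, 1], [0, 0, 0, 0, 0, 0, 1]])

```text
t: 19.88
tcp_pos: [0.5244, -0.1316, 0.3179]
tool_rot: [1.0, -0.025, -0.002, -0.001]
force: [-0.6, 0.8, -0.4]
finger_gap: -0.0
gripper_force: 0.0
```

Run:
```python
from h import *
go(.5275,-.1315,.24)
s=snapshot("scene");cv2.imwrite("pics/scene6.png",s[:,:,::-1])
b=cv2.resize(s[50:170,190:270,::-1],(400,600),interpolation=cv2.INTER_CUBIC)
a=cv2.resize(s[:,:,::-1],(400,300));cv2.imwrite("pics/a6.png",np.hstack([b,np.vstack([a,a*0])]))
```

```text
t 19.88 p [ 0.5244 -0.1316  0.3179] psi -0.049 tilt [-0.003   0.0014] F [-0.57  0.75 -0.44] gap -0.0 q [-0.45  0.32  1.53 -0.    1.29  1.17]
tool shift [ 0.0033 -0.0002  0.0779]
```

View pics/a6.png

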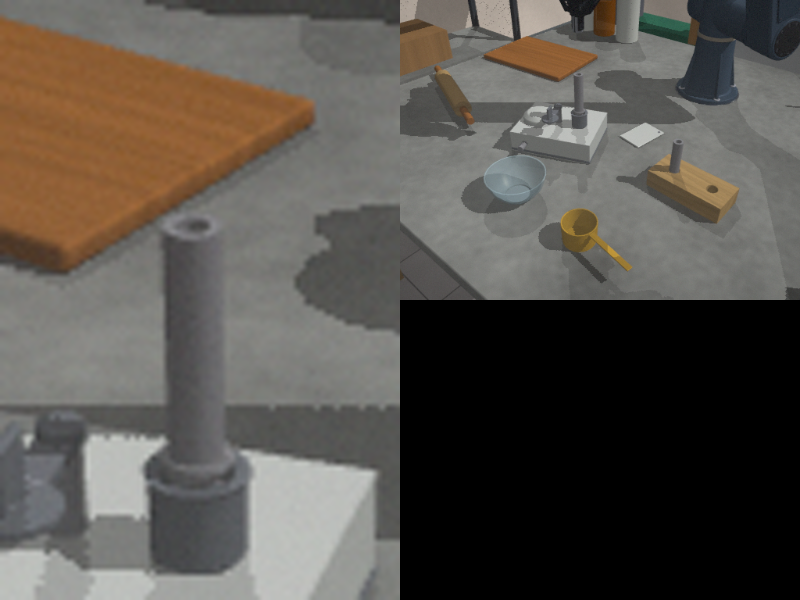

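The tube is fully home: its top is at about (229,95.5) and the bead is just above the rim. The cap is aside, the other things are untouched and the arm is clear.

```bash
python3 -c "
from station import *
print(sign_off())"
```

```text
the job is handed in; nothing more can be done
None
```

The job is handed in: the cap is swung about 1.5 rad clear of the mouth, and the long tube is pressed past the seal onto the hard stop (top end at 0.210 m, held at 31 N). The last picture shows the short tube, bowl, measuring cup and scraper where they were, and the run took about 20 s.

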